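# Set the length gauge to its pinned stop

## Robot

A 6-joint arm with a two-finger parallel gripper is mounted at the origin on the work surface. World frame = base frame: x ahead of the robot, y to its left, z up, the work surface at z = 0. Lengths are in m, angles in rad, forces in N, time in s.
With the tool pointing down it reaches from about 0.25 to 0.775 m from the base axis. Payload 4 kg.
Tool frame: the origin (TCP) lies between the finger pads; the fingertips stand 14 mm ahead of it and the grasp point (between the pads) lies 5 mm behind it (nose_length is the distance from the TCP to the fingertips, in m); z points along the fingers, y is the line along which they close (so a half turn about z gives the same grasp; the last joint's range is limited). The gripper opens to 94 mm and grips with 3 to 60 N. Pads are 16 mm wide; open, the fingers measure 119 mm over their backs; the gripper's body (75 mm by 177 mm) begins 78 mm behind the grasp point.
Start: joints at [1.107, 0.087, 1.371, -0, 1.684, -0.103], TCP at [0.194, 0.515, 0.22] pointing down, gripper open.
Joint ranges: [-3.1, 3.1], [-0.76, 2.03], [0.27, 2.55], [-1.08, 4.22], [0.17, 2.65], [-2.57, 2.57]. Speed limits (rad/s): [2.79, 2.79, 3.14, 3.14, 3.14, 3.14].

## Interface

Orientations are given as [roll, pitch, yaw] about the fixed x, y, z axes, in that order (R = Rz(yaw) Ry(pitch) Rx(roll)).
In Python, from bench import * gives the robot as it stands.
- The arm moves only by the tool move_arm, never from a script. Its argument "steps" is one flat list of numbers, 7 for each row, row after row: the turn, a rotation vector about the world's x, y, z in rad, then the shift along the world's x, y, z in m, then the opening, from 0 (shut) to 1 (fully open). A call has 1 to 12 rows; each row is the pose to reach, as a shift and turn from the pose commanded when the call began; what a row does not reach only later rows make up. A row lasts 1/10 s, in which the tool goes at most 50 mm and 8.59 degrees, less where a joint would pass 70% of its speed; a pose out of reach is approached as far as the arm can. A call with a gripper value outside its range is refused whole. The fingers move at their own pace and stop on an object; the grip force is fixed at half the most. Time passes only in rows, so rows that repeat a pose let the fingers close. It gives the time, the measured TCP pose, the force, the opening and the grip force at its end, in the units of the state.
- get_obs(): the state, without advancing time (a new reading comes with each control period).
- snapshot(name): name is "scene" or "top" or "wrist"; returns (picture, depth): 400x640x3 uint8, red, green, blue; 400x640 float32, m along the optical axis (not along the pixel's ray), 0 where there is no reading.
- camera_model(name): a dict with "fx", "fy", "cx", "cy" (pixels), "k1" (the pictures are not rectified: a ray, as slopes to the right and down, at radius r is drawn at 1 + k1 r^2 times it, then the intrinsics apply), "rvec" (rotation vector, rad) and "tvec" (3), from world to camera coordinates, as OpenCV has them. Camera axes: x right, y down, z forward; pixel columns grow to the right and rows downward; lengths in m; the calibration is good to about 2 mm. A picture is of the moment at which its call begins: read the wrist's pose just before it. camera_model takes no time and is no camera call; for the wrist camera it gives the pose at the moment of the call.
- close_job(): hands the job in; it is judged then, once.
Trained networks look in the newest picture that a camera, given by its name, has taken for a name from the list of things; names that differ only in an ending like _2 or _b are one class to them, and where a whole thing is asked for, a point or a joint stands for the part that bears it (a point fixed in the world has none). Each returns a list of dicts, best first, with "score" (0 to 1); they miss things now and then, are a little off and sometimes report something else, mostly with a low value. They report only what shows in the picture. A call takes as long as a camera call.
- silhouettes(camera, target): "pixels" (400x640 bool, what is visible of it) and "uv" ([column, row] in pixels, amid what is visible of it).
- spot_point(camera, target): "uv" ([column, row] in pixels: a listed point, or the origin of a listed thing).
The state is a dict: "time": time; "joint_positions": joint angles; "qvel": joint speeds; "joint_torque": joint torques, N m; "tool_pos": TCP position; "ee_rot": TCP orientation; "wrist_force": force on the tool from outside, world axes, zero at the start; "wrist_torque": the same for the moment, N m; "width": finger opening in m; "finger_force": force on a finger pad.
Only numpy, scipy, OpenCV 4.12 (cv2) and the standard library are available. Lean on these libraries where they do the work, as an engineer would, in place of code of your own. Each camera call takes 0.05 s, during which the arm holds its last target. There are 200 camera calls.

## Task

Set the bench length gauge for the next batch of transformer brackets: press down the black pad in the middle of the slider to free its clamp and, keeping it pressed, push the slider along the rail until it butts against the stop block that carries the upright ball-headed pin. Then let the pad spring back up so that the slider is clamped there. Nothing needs to be gripped or picked up; leave the transformer, the screwdriver and the loose bracket where they are.

Things in the scene. Friction and masses are not known exactly. Their poses are not given: they have to be found in the camera images.
- gauge: the gauge's fixed grey bed, 100 mm (x) by 460 mm (y) by 24 mm high, standing on the bench; origin at the centre of its underside; its y axis runs along the rail and its z axis points up
- carriage_mid (a point): centre of the top of the aluminium slider (45 mm above the bench), which rides on the bed; the slider is 64 mm across the rail (x) and 70 mm along it (y), so its end faces lie 35 mm either side of this point; a 12 mm wide steel jaw arm sticks out of its side to 105 mm from the rail's centre line on the bed's +x side; axes parallel to the bed's
- carriage (a joint): position of the slider along the bed's +y axis, 0 at the bed's middle, m; freed, it slides with about 1.2 N of friction; clamped, it takes 25 to 45 N to shift it, and it should not be forced
- pad_top (a point): centre of the pressing face of the black pad in the middle of the slider, 56 mm above the bench when up; the face is 44 mm across the rail and 42 mm along it, with a ridge 7 mm thick and 6 mm high at either end along the rail, so that a closed fingertip fits between the ridges and can push sideways on them; 11 mm of the pad stands above the slider
- release (a joint): how far the pad is pressed down, m: 0 up (clamped), 0.004 fully down; it is sprung: the clamp weakens as it is pressed, lets go entirely from about 2 mm (4.5 N) on, and 6 N brings the pad fully down against a rigid limit; it springs back and clamps again when let go
- pin_stop_mid (a point): centre of the top of the steel stop block's body (48 mm above the bench), fixed on the bed, 60 mm across the rail, 26 mm along it, 24 mm high; this one bears a 9 mm upright pin with an 24 mm black ball head whose top is 82 mm above the bench; it stands towards either end of the rail; with the slider butted against it carriage_mid is 48 mm from this point horizontally
- plain_stop_mid (a point): the same point of the other stop block, of the same size but flat-topped, with no pin, towards the rail's other end; not the one wanted
- transformer: loose small transformer, dark steel laminated core 66 x 34 x 56 mm with a white and green winding 58 mm wide, 0.6 kg, standing beyond the bed; origin at the centre of its underside; must not be disturbed
- screwdriver: loose screwdriver with a red handle, 170 mm long, lying between the robot and the bed; origin at the centre of its underside; must not be disturbed
- bracket: loose steel angle bracket, 60 x 18 mm foot, 34 mm high, beyond the bed; origin at the centre of its underside; must not be disturbed

How it is judged:
On the way, in this order (a step that is already met when the one before it is completed fails the run):
1. the pad is pressed down while the slider is still about where it started (value of joint release above 0.002 m and distance of carriage_mid from where it was at the start of the episode below 0.02 m), for 0.05 s.
2. the slider meets the pinned stop with the pad still pressed (value of joint release above 0.001 m and horizontal distance between carriage_mid and pin_stop_mid below 0.051 m), for 0.05 s.
At the end, for the whole second after the job is handed in: the slider rests against the pinned stop (gap under 3 mm), its pad has sprung back up (within 0.8 mm), it is still, and the transformer, screwdriver and bracket are within 15 mm of where they began (horizontal distance between carriage_mid and pin_stop_mid below 0.051 m and value of joint release below 0.0008 m and velocity of joint carriage between -0.004 and 0.004 m/s and distance of each of transformer, screwdriver, bracket from where it was at the start of the episode below 0.015 m); the robot touches nothing.
It fails at once if the transformer, screwdriver or bracket was lifted, carried or pushed more than 15 mm (distance of any of transformer, screwdriver, bracket from where it was at the start of the episode above 0.015 m).
It also fails if it takes over 38 s, if anything falls off the work surface, if the arm or the gripper's body presses on something with over 40 N, if the wrist force passes 120 N, or if a joint passes its speed limit or range.

## Working session

There is one attempt and no reset: what is moved stays moved. The work goes in short steps, Python scripts to look and compute and a tool call to move; the robot and the scene stay as the last step left them, time stands still between calls to the robot, and variables do not carry over. Pictures are saved under pics/ and viewed, at most 10 in all, crops included, and the job is handed in when it is done.

Besides the shell and the picture viewer there is one more tool, called in YAML: its name, and indented under it one key for each argument. move_arm: Moves the arm, as the interface text tells. Its arguments: {"type":"object","properties":{"steps":{"type":"array"}},"required":["steps"]}

```bash
mkdir -p pics; cat > h.py <<'E'
from bench import *
import numpy as np, cv2
def ray(cam,uv):
    m=camera_model(cam); p=np.array([(uv[0]-m["cx"])/m["fx"],(uv[1]-m["cy"])/m["fy"]]); q=p.copy()
    for _ in range(20): q=p/(1+m["k1"]*(q@q))
    R=cv2.Rodrigues(np.array(m["rvec"],float))[0]; t=np.array(m["tvec"],float).ravel()
    return -R.T@t, R.T@np.r_[q,1]
def atz(cam,uv,z):
    o,d=ray(cam,uv); return o+d*(z-o[2])/d[2]
def atd(cam,uv,dep):
    o,d=ray(cam,uv); v=dep[int(round(uv[1])),int(round(uv[0]))]; return o+d*v if v>0 else None
E
python3 - <<'E'
from h import *
Z=dict(pad_top=.056,carriage_mid=.045,pin_stop_mid=.048,plain_stop_mid=.048,gauge=0,transformer=0,screwdriver=0,bracket=0)
np.set_printoptions(precision=4,suppress=True)
ims=[]
for c in("scene","top"):
    im,d=snapshot(c); ims.append(im)
    cv2.imwrite(f"pics/{c}1.png",im[:,:,::-1])
    for n,z in Z.items():
        for r in spot_point(c,n)[:2]:
            print(c,n,round(r["score"],2),np.round(r["uv"]),atz(c,r["uv"],z),atd(c,r["uv"],d))
o=get_obs();print(o["time"],o["tool_pos"],o["ee_rot"],o["width"])
E
```

```text
scene pad_top 0.68 [356. 195.] [0.5532 0.0629 0.056 ] [0.5535 0.063  0.0563]
scene carriage_mid 0.76 [356. 205.] [0.5679 0.0698 0.045 ] [0.5785 0.0741 0.0557]
scene pin_stop_mid 0.72 [263. 176.] [ 0.5882 -0.1183  0.048 ] [ 0.5911 -0.116   0.0511]
scene pin_stop_mid 0.69 [348. 221.] [0.6131 0.0767 0.048 ] [0.6069 0.074  0.0411]
scene plain_stop_mid 0.77 [434. 220.] [0.536  0.2044 0.048 ] [0.5326 0.204  0.0448]
scene gauge 0.73 [348. 220.] [0.5673 0.0567 0.    ] [0.6035 0.0725 0.0398]
scene transformer 0.55 [345. 306.] [0.7377 0.1383 0.    ] [0.7695 0.1516 0.0523]
scene transformer 0.26 [353. 203.] [0.5211 0.0446 0.    ] [0.5745 0.0672 0.054 ]
scene screwdriver 0.92 [368. 181.] [0.4455 0.0399 0.    ] [ 0.4447  0.0396 -0.0008]
scene bracket 0.96 [235. 266.] [ 0.7607 -0.0578  0.    ] [ 0.7637 -0.0547  0.0052]
scene bracket 0.23 [351. 220.] [0.5633 0.0605 0.    ] [0.5942 0.0737 0.0338]
top carriage_mid 0.8 [304. 216.] [0.5637 0.0605 0.045 ] [0.5635 0.0599 0.0531]
top pin_stop_mid 0.85 [407. 200.] [ 0.5884 -0.118   0.048 ] [ 0.5863 -0.1129  0.0793]
top pin_stop_mid 0.7 [366. 110.] [ 0.7483 -0.0525  0.048 ] [ 0.7612 -0.0557  0.0032]
top plain_stop_mid 0.89 [217. 232.] [0.538 0.212 0.048] [0.538  0.2124 0.0467]
top gauge 0.7 [308. 217.] [0.5643 0.0555 0.    ] [0.5625 0.0515 0.057 ]
top transformer 0.81 [264. 125.] [0.7389 0.1363 0.    ] [0.7248 0.1267 0.0548]
top screwdriver 0.93 [317. 284.] [0.442  0.0421 0.    ] [0.4448 0.0409 0.0223]
top bracket 0.67 [368. 110.] [ 0.7622 -0.0593  0.    ] [ 0.7617 -0.0592  0.0018]
0.9 [0.1942 0.5146 0.2195] [3.1414 0.     2.7808] 0.09391303811876735
```

View pics/scene1.png

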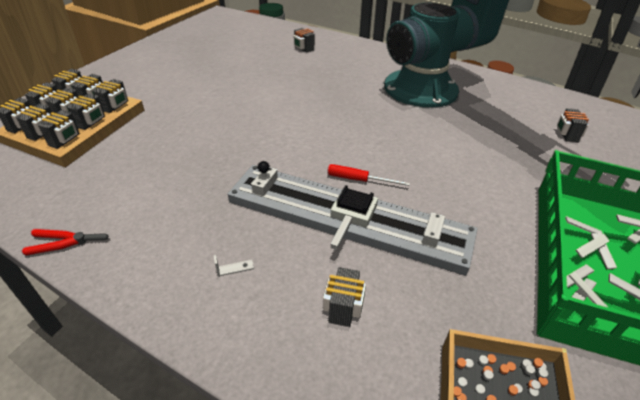

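View pics/top1.png

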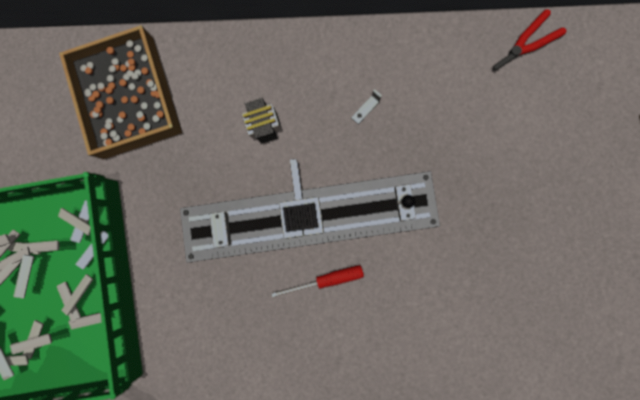

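The scene shows the slider with its black pad at about (302,217) in the top view. The ball-pinned stop is at (407,200) and the plain stop at (219,230). The screwdriver, transformer and bracket are all clear of the rail. Next I'll refine the rail direction and pad centre from depth.

```bash
cat > m.py <<'E'
from h import *
np.set_printoptions(precision=4,suppress=True)
def cloud(c):
    im,d=snapshot(c); m=camera_model(c)
    v,u=np.mgrid[:400,:640]; K=np.array([[m["fx"],0,m["cx"]],[0,m["fy"],m["cy"]],[0,0,1]])
    p=np.stack([(u-m["cx"])/m["fx"],(v-m["cy"])/m["fy"]],-1); q=p.copy()
    for _ in range(20): q=p/(1+m["k1"]*(q**2).sum(-1,keepdims=True))
    R=cv2.Rodrigues(np.array(m["rvec"],float))[0]; t=np.array(m["tvec"],float).ravel()
    P=(np.dstack([q,np.ones(q.shape[:2])])*d[...,None]-t)@R
    return im,d,P
E
python3 - <<'E'
from m import *
im,d,P=cloud("top"); g=im.max(-1)
def seg(n):
    r=silhouettes("top",n); return r[0]["pixels"] if r else None
b=np.array(P[(P[...,2]>.012)&(P[...,0]>.46)&(P[...,0]<.66)&(abs(P[...,1]-.05)<.25)&(d>0)][:,:2],np.float32)
m=seg("gauge")
if m is not None:
    q=P[m&(P[...,2]>.012)&(P[...,2]<.035)][:,:2].astype(np.float32)
    print("bed",cv2.minAreaRect(q), np.polyfit(q[:,1],q[:,0],1))
for n in("pad_top","release"):
    m=seg(n)
    if m is not None:
        q=P[m]; print(n,m.sum(),np.median(q,0),cv2.minAreaRect(q[:,:2].astype(np.float32)))
m=(g<60)&(P[...,2]>.048)&(P[...,2]<.07)&(abs(P[...,1]-.06)<.06)&(abs(P[...,0]-.56)<.05)
q=P[m]; print("dark",m.sum(),q.mean(0),cv2.minAreaRect(q[:,:2].astype(np.float32)))
for nm,c in(("pin",(.588,-.118)),("plain",(.538,.212)),("car",(.563,.06))):
    m=(P[...,2]>.04)&(P[...,2]<(.053 if nm!="car" else .07))&(np.hypot(P[...,0]-c[0],P[...,1]-c[1])<.05)
    q=P[m]; print(nm,m.sum(),np.median(q,0),cv2.minAreaRect(q[:,:2].astype(np.float32)))
print(get_obs()["wrist_force"])
E
```

```text
bed ((0.5787872076034546, 0.057639673352241516), (0.13104477524757385, 0.45970943570137024), 7.310984134674072) [-0.1206  0.5693]
pad_top 871 [0.561  0.0658 0.0558] ((0.562224268913269, 0.049127474427223206), (0.047602079808712006, 0.09543538093566895), 2.2429745197296143)
release 845 [0.5609 0.0657 0.0558] ((0.5624407529830933, 0.04774974659085274), (0.0465339720249176, 0.09337219595909119), 1.3851971626281738)
dark 718 [0.5623 0.0654 0.0566] ((0.5618741512298584, 0.06497642397880554), (0.041196826845407486, 0.05319962650537491), 7.166304111480713)
pin 389 [ 0.5787 -0.1131  0.0468] ((0.5850837826728821, -0.11596924811601639), (0.05980357527732849, 0.02682408131659031), 7.19849967956543)
plain 529 [0.544  0.2093 0.0465] ((0.5437697172164917, 0.21020060777664185), (0.05989953875541687, 0.026964090764522552), 7.589133262634277)
car 1502 [0.5625 0.066  0.0541] ((0.570967435836792, 0.06720773875713348), (0.0820600762963295, 0.07014239579439163), 7.209926605224609)
[ 0.8388 -0.3146 -0.5534]
```

move_arm:
  steps: [0, 0, -1.084, 0.368, -0.449, -0.05, 0, 0, 0, -1.084, 0.368, -0.449, -0.05, 0, 0, 0, -1.084, 0.368, -0.449, -0.05, 0, 0, 0, -1.084, 0.368, -0.449, -0.05, 0, 0, 0, -1.084, 0.368, -0.449, -0.05, 0, 0, 0, -1.084, 0.368, -0.449, -0.05, 0, 0, 0, -1.084, 0.368, -0.449, -0.05, 0, 0, 0, -1.084, 0.368, -0.449, -0.05, 0, 0, 0, -1.084, 0.368, -0.449, -0.05, 0, 0, 0, -1.084, 0.368, -0.449, -0.05, 0, 0, 0, -1.084, 0.368, -0.449, -0.05, 0, 0, 0, -1.084, 0.368, -0.449, -0.05, 0]

```text
time: 2.3
tool_pos: [0.5636, 0.0626, 0.1689]
ee_rot: [-3.142, 0.001, 1.694]
wrist_force: [-0.2, -0.0, -0.3]
width: 0.0022
finger_force: 0.0
```

```bash
python3 - <<'E'
from m import *
o=get_obs();print(o["tool_pos"],o["ee_rot"],o["width"],o["qvel"])
im,d,P=cloud("wrist"); cv2.imwrite("pics/w1.png",im[:,:,::-1])
for n,z in(("pad_top",.056),("carriage_mid",.045),("pin_stop_mid",.048)):
    for r in spot_point("wrist",n)[:1]: print(n,r["score"],r["uv"],atz("wrist",r["uv"],z))
m=(P[...,2]>.0585)&(P[...,2]<.066)&(np.hypot(P[...,0]-.562,P[...,1]-.066)<.035)&(d>0)
q=P[m]; print("ridges",m.sum(),q.mean(0),cv2.minAreaRect(q[:,:2].astype(np.float32)))
m=(P[...,2]>.05)&(P[...,2]<.066)&(np.hypot(P[...,0]-.562,P[...,1]-.066)<.04)&(d>0)
q=P[m]; print("pad",m.sum(),q.mean(0),cv2.minAreaRect(q[:,:2].astype(np.float32)))
print(get_obs()["tool_pos"])
E
```

```text
[0.5636 0.0626 0.1689] [-3.1415  0.0007  1.6942] 0.002236951500655447 [-0.4376  0.3759 -0.3651  0.0241 -0.0013 -0.447 ]
pad_top 0.83 [318.7, 204.4] [0.5597 0.0659 0.056 ]
carriage_mid 0.74 [323.9, 198.0] [0.5626 0.0718 0.045 ]
pin_stop_mid 0.75 [322.6, 372.6] [ 0.5842 -0.1126  0.048 ]
ridges 753 [0.5634 0.0652 0.0604] ((0.5642123818397522, 0.06288275867700577), (0.043410591781139374, 0.05601610988378525), 6.818263530731201)
pad 3180 [0.564  0.0635 0.0561] ((0.5640555620193481, 0.06299223005771637), (0.04407201334834099, 0.056124601513147354), 7.0736403465271)
[0.5621 0.0652 0.1691]
```

View pics/w1.png

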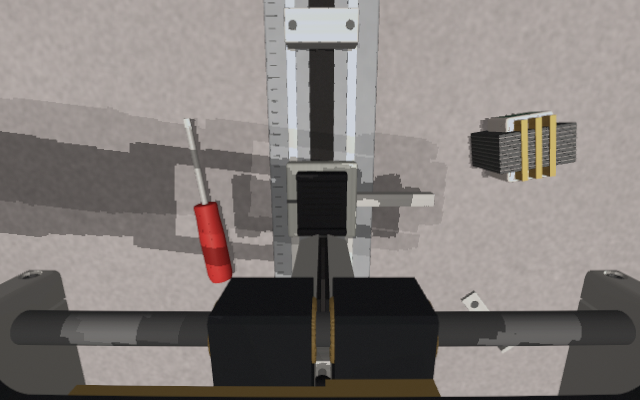

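The wrist view shows the pad at about (321,203) with the plain stop beyond it, and the shut fingers below at about (322,300). The arm was still moving then, so I'll measure the ridges again now it has settled.

```bash
python3 - <<'E'
from m import *
get_obs(); im,d,P=cloud("wrist"); print(get_obs()["tool_pos"])
u=np.array([-.1253,.992]); c=np.array([.562,.0655]); w=np.array([.992,.1253])
D=P[...,:2]-c; s=D@u; t=D@w
k=(abs(t)<.012)&(d>0)
for a in np.arange(-.05,.05,.0025):
    m=k&(s>=a)&(s<a+.0025)
    if m.sum(): print(round(a*1000,1),m.sum(),np.round(np.percentile(P[m][:,2],[10,50,90])*1000,1))
m=(abs(s)<.01)&(P[...,2]>.05)&(P[...,2]<.07)&(abs(t)<.03); print("t",np.percentile(t[m],[0,2,98,100]))
E
```

```text
[0.5618 0.066  0.1695]
-25.0 14 [60.8 61.4 61.9]
-22.5 60 [60.9 61.9 63.2]
-20.0 131 [55.4 57.9 61.4]
-17.5 66 [55.  55.8 56.6]
-15.0 70 [55.4 56.4 57.1]
-12.5 79 [55.1 56.  56.9]
-10.0 63 [55.1 56.  56.9]
-7.5 89 [ 55.   56.3 200.8]
-5.0 101 [ 55.4  56.6 248. ]
-2.5 105 [ 55.2  56.  247.2]
0.0 73 [ 55.3  56.3 199.4]
2.5 90 [ 55.   56.1 198. ]
5.0 127 [ 55.6  56.9 224.7]
7.5 408 [ 55.8 192.1 223.3]
10.0 1957 [164.7 191.1 208. ]
12.5 82 [55.  56.1 57.4]
15.0 95 [ 55.3  56.2 270.9]
17.5 769 [ 57.2 275.8 278.8]
20.0 2190 [275.1 276.9 280. ]
22.5 1437 [272.8 275.8 284.9]
25.0 1309 [269.7 275.6 276.5]
27.5 1444 [ 62.8 275.4 276.2]
30.0 1322 [266.7 275.5 276.3]
32.5 2823 [260.6 273.2 275.9]
35.0 2428 [258.4 267.  274.1]
37.5 73 [23.1 24.  25. ]
40.0 73 [23.  23.8 24.7]
42.5 50 [23.2 23.9 24.6]
45.0 75 [23. 24. 25.]
47.5 75 [22.8 24.  24.8]
t [-0.0221 -0.0211  0.0208  0.0216]
```

move_arm:
  steps: [0, 0, 0, 0, 0, -0.045, 0, 0, 0, 0, 0, 0, -0.08, 0, 0, 0, 0, 0, 0, -0.093, 0, 0, 0, 0, 0, 0, -0.097, 0, 0, 0, 0, 0, 0, -0.1, 0, 0, 0, 0, 0, 0, -0.102, 0, 0, 0, 0, 0, 0, -0.103, 0, 0, 0, 0, 0, 0, -0.103, 0, 0, 0, 0, 0, 0, -0.103, 0]

```text
time: 3.45
tool_pos: [0.5634, 0.0658, 0.0683]
ee_rot: [3.138, -0.0, 1.697]
wrist_force: [-0.5, 0.6, 4.7]
width: 0.0003
finger_force: 2.3
```

move_arm:
  steps: [0, 0, 0, 0, 0, -0.002, 0, 0, 0, 0, 0, 0, -0.004, 0, 0, 0, 0, 0, 0, -0.005, 0, 0, 0, 0, 0, 0, -0.005, 0, 0, 0, 0, 0, 0, -0.005, 0]

```text
time: 3.95
tool_pos: [0.5635, 0.0655, 0.066]
ee_rot: [3.137, 0.001, 1.697]
wrist_force: [-6.4, 0.0, 16.8]
width: -0.0002
finger_force: 8.5
```

move_arm:
  steps: [0, 0, 0, 0, -0.002, 0.001, 0, 0, 0, 0, 0.001, -0.006, 0.001, 0, 0, 0, 0, 0.002, -0.014, 0.001, 0, 0, 0, 0, 0.003, -0.024, 0.001, 0, 0, 0, 0, 0.004, -0.034, 0.001, 0, 0, 0, 0, 0.0055, -0.044, 0.001, 0, 0, 0, 0, 0.007, -0.054, 0.001, 0, 0, 0, 0, 0.008, -0.064, 0.001, 0, 0, 0, 0, 0.009, -0.074, 0.001, 0, 0, 0, 0, 0.0105, -0.084, 0.001, 0, 0, 0, 0, 0.0115, -0.092, 0.001, 0, 0, 0, 0, 0.0125, -0.099, 0.001, 0]

```text
time: 5.15
tool_pos: [0.576, -0.0343, 0.0661]
ee_rot: [3.138, 0.002, 1.696]
wrist_force: [-3.5, 0.9, 13.7]
width: 0.0007
finger_force: 6.7
```

```bash
cat > gap.py <<'E'
from m import *
im,d,P=cloud("top"); cv2.imwrite("pics/t_%d.png"%(get_obs()["time"]*100),im[:,:,::-1])
o=get_obs(); print(o["tool_pos"],o["wrist_force"])
u=np.array([-.1253,.992]); w=np.array([.992,.1253]); c=np.array([.5851,-.116])
D=P[...,:2]-c; s=D@u; t=D@w; k=(d>0)&(abs(P[...,2]-.025-.017)<.01)
for nm,lo,hi in(("left",-.03,-.02),("right",.023,.03),("jaw",.06,.095)):
    zr=(P[...,2]>.036)&(P[...,2]<.052) if nm!="jaw" else (P[...,2]>.01)&(P[...,2]<.06)
    m=zr&(t>lo)&(t<hi)&(s>-.03)&(s<.3); x=np.sort(s[m])
    g=np.where(np.diff(x)>.006)[0]; print(nm,[ (round(a[0],4),round(a[-1],4),len(a)) for a in np.split(x,g+1) if len(a)])
E
python3 gap.py
```

```text
[ 0.5762 -0.0355  0.0661] [-3.298  -0.4989 13.8532]
left []
right []
jaw []
```

move_arm:
  steps: [0, 0, 0, 0.001, -0.006, 0, 0, 0, 0, 0, 0.002, -0.013, 0, 0, 0, 0, 0, 0.0025, -0.02, 0, 0, 0, 0, 0, 0.0035, -0.026, 0, 0, 0, 0, 0, 0.004, -0.03, 0, 0, 0, 0, 0, 0.004, -0.033, 0, 0, 0, 0, 0, 0.0045, -0.036, 0, 0, 0, 0, 0, 0.0045, -0.036, 0, 0]

```text
time: 6.0
tool_pos: [0.5803, -0.0685, 0.0661]
ee_rot: [3.138, -0.002, 1.697]
wrist_force: [-4.4, 5.2, 14.8]
width: 0.0003
finger_force: 6.9
```

```bash
python3 - <<'E'
from m import *
im,d,P=cloud("scene"); cv2.imwrite("pics/s2.png",cv2.resize(im[120:280,180:480,::-1],None,fx=2.6,fy=2.6))
print(get_obs()["tool_pos"],get_obs()["wrist_force"])
for n,z in(("pad_top",.052),("carriage_mid",.045),("pin_stop_mid",.048)):
    for r in spot_point("scene",n)[:1]: print(n,r["score"],r["uv"],atz("scene",r["uv"],z))
E
```

```text
[ 0.5803 -0.0685  0.0661] [-3.4042  4.3244 13.8113]
pad_top 0.68 [285.1, 180.1] [ 0.5806 -0.0727  0.052 ]
carriage_mid 0.72 [288.5, 184.9] [ 0.5822 -0.0643  0.045 ]
pin_stop_mid 0.94 [263.4, 175.7] [ 0.5869 -0.1184  0.048 ]
```

View pics/s2.png

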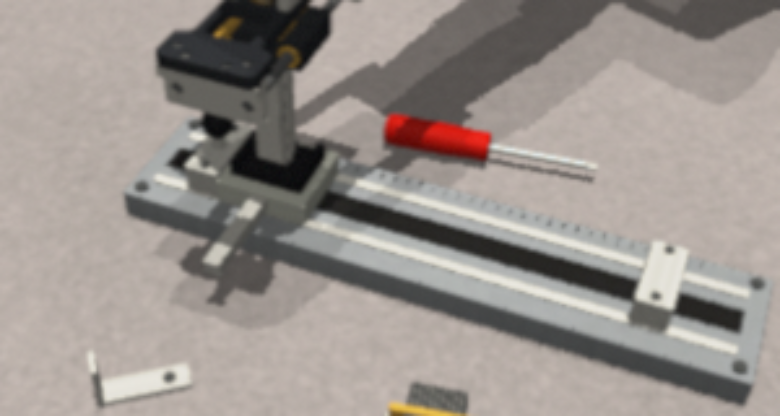

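The scene crop shows the slider carried up to, or nearly to, the pinned stop, with the finger standing on the pad. The resistance along the rail is now rising, so I'll push on gently.

move_arm:
  steps: [0, 0, 0, 0.0003, -0.002, 0, 0, 0, 0, 0, 0.0005, -0.004, 0, 0, 0, 0, 0, 0.001, -0.006, 0, 0, 0, 0, 0, 0.001, -0.008, 0, 0, 0, 0, 0, 0.001, -0.008, 0, 0, 0, 0, 0, 0.001, -0.008, 0, 0]

```text
time: 6.8
tool_pos: [0.5816, -0.0739, 0.0661]
ee_rot: [3.136, -0.006, 1.698]
wrist_force: [-3.1, 9.5, 13.3]
width: 0.0008
finger_force: 6.9
```

move_arm:
  steps: [0, 0, 0, 0, 0, 0.004, 0, 0, 0, 0, 0, 0, 0.008, 0, 0, 0, 0, 0, 0, 0.014, 0, 0, 0, 0, 0, 0, 0.03, 0, 0, 0, 0, 0, 0, 0.06, 0, 0, 0, 0, 0, 0, 0.1, 0, 0, 0, 0, 0, 0, 0.14, 0, 0, 0, 0, -0.05, 0.05, 0.14, 0, 0, 0, 0, -0.09, 0.09, 0.14, 0, 0, 0, 0, -0.13, 0.13, 0.14, 0, 0, 0, 0, -0.17, 0.17, 0.14, 0, 0, 0, 0, -0.2, 0.2, 0.14, 0]

```text
time: 8.0
tool_pos: [0.4017, 0.0997, 0.2019]
ee_rot: [-3.141, 0.001, 1.695]
wrist_force: [0.4, 1.4, 0.6]
width: 0.0003
finger_force: 0.0
```

move_arm:
  steps: [0, 0, 0, -0.03, 0.04, 0, 0, 0, 0, 0, -0.06, 0.08, 0, 0, 0, 0, 0, -0.09, 0.12, 0, 0, 0, 0, 0, -0.1, 0.16, 0, 0, 0, 0, 0, -0.1, 0.16, 0, 0, 0, 0, 0, -0.1, 0.16, 0, 0, 0, 0, 0, -0.1, 0.16, 0, 0]

```text
time: 8.7
tool_pos: [0.3038, 0.2583, 0.2021]
ee_rot: [-3.141, 0.001, 1.695]
wrist_force: [0.2, -0.1, 0.1]
width: 0.0006
finger_force: 0.0
```

```bash
python3 gap.py; python3 - <<'E'
from m import *
import glob
im,d,P=cloud("top")
a=im[150:260,170:450,::-1]; cv2.imwrite("pics/t3.png",cv2.resize(a[:,140:],None,fx=5,fy=5,interpolation=cv2.INTER_CUBIC))
c=np.array([.5851,-.116])+.048*np.array([-.1253,.992]); m=(np.hypot(P[...,0]-c[0],P[...,1]-c[1])<.015)
print("pad z",np.median(P[m][:,2]))
for n in("transformer","screwdriver","bracket"):
    for r in spot_point("top",n)[:1]: print(n,r["score"],atz("top",r["uv"],0))
E
```

```text
[0.304  0.2582 0.2022] [-0.126   0.4206  0.5294]
left [(np.float64(-0.0131), np.float64(0.0829), 288)]
right [(np.float64(-0.0126), np.float64(0.0829), 220)]
jaw [(np.float64(0.0419), np.float64(0.0541), 143)]
pad z 0.05561497893929929
transformer 0.89 [0.7388 0.1384 0.    ]
screwdriver 0.71 [0.4404 0.0468 0.    ]
bracket 0.82 [ 0.7653 -0.0579  0.    ]
```

View pics/t3.png

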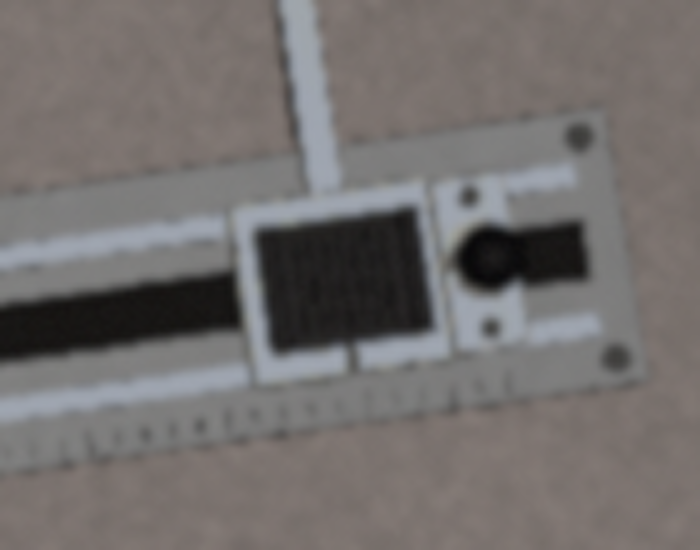

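The slider is butted against the pinned stop: block and slider together span 96 mm, which is 26 + 70. The pad is back up at 55.6 mm and the loose things have not moved, so I'll hand in.

```bash
python3 -c "
from bench import *
print(close_job())"
```

```text
the job is handed in; nothing more can be done
None
```

The slider is butted against the pinned stop with its pad back up, the loose items are undisturbed, and the job is handed in; no verdict came back.

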